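Reset a pump's pressure regulator and lock it again

TASK

On top of the pump, loosen the hexagonal locknut (counter-clockwise from above) until the adjuster above it is free, turn the adjuster clockwise until the pointed end of its head is in line with the raised rib on the dial flange, then tighten the locknut again firmly so that the adjuster is clamped at that setting. Let go, and leave the things around the pump where they are.

Things in the scene. Friction and masses are not known exactly. Their poses are not given: they have to be found in the camera images.
- pump: Pump fixed to the bench: black block 130 x 140 mm, 100 mm high, finned motor along its +y (70 to 275 mm out, 123 mm high). Origin: on the bench, on the regulator's upright axis (middle of the block); z up. On the block a round dial flange (radius 46 mm, top 112 mm above the bench) has one raised rib (18 x 6 mm, top at 119.5 mm) lying along the pump's +x, 28 to 46 mm from the axis
- nut_mid (a point): Centre of the hexagonal steel locknut, on the regulator's axis, 139 mm above the bench. 48 mm across flats, 55 mm across corners, 22 mm thick (128 to 150 mm up); two opposite flats face its own +y and -y, the others lie every 60 degrees. Under it a collar of radius 19 mm. It keeps its height as it turns
- locknut (a joint): Locknut angle, rad, growing counter-clockwise from above (loosening). Starts tight near 0; 0.6 rad or more frees the adjuster. Drags at 0.3 N m all along, stays when let go; coming tight, torque rises 0.5 N m per rad above the drag. Firmly tight: 0.2 N m or more above the drag; more does no harm. At the new setting that lies clockwise of its start, at an angle to be felt. Range -2.0 to 3.2
- head_mid (a point): Centre of the adjuster's head, on the regulator's axis, 169 to 172 mm above the bench as it climbs: a steel bar 14 mm thick (flats face its own +y and -y), 22 mm high, reaching 18 mm from the axis both along its own +x, where it narrows to a nose, and its own -x, where it is square. A stem of radius 9 mm joins it to the nut below
- adjuster (a joint): Adjuster angle, rad, growing counter-clockwise from above; 0 when the nose points along the rib. Starts between 1.1 and 1.9. Clamped while the locknut is tight; when free it turns lightly (0.05 N m) and stays where it is left. It sinks 1.2 mm per rad. Range -0.8 to 2.6
- washer: Hidden spring washer inside the regulator, pressed by the locknut on a flange of the adjuster: not visible and not handled. Its contact force tells how firmly the adjuster is clamped: 0 when loose, 50 N or more after firm tightening
- oil_can: Blue oil can, radius 34 mm, 95 mm high plus a thin spout to 134 mm, standing; origin under its centre. To be left alone
- filter: Filter cartridge, radius 27 mm, 70 mm high, standing; origin under its centre. To be left alone
- tape_roll: White roll of tape, outer radius 40 mm, 19 mm high, lying flat; origin under its centre. To be left alone

How it is judged:
By the outcome, as a careful person would: the job done as asked, in the order asked, and still so for the second after the job is handed in, with the robot touching nothing.
It also fails if it takes over 67 s, if anything falls off the work surface, if the arm or the gripper's body presses on something with over 40 N, if the wrist force passes 120 N, or if a joint passes its speed limit or range.

ROBOT

A 7-joint arm with a two-finger parallel gripper is mounted at the origin on the work surface. World frame = base frame: x ahead of the robot, y to its left, z up, the work surface at z = 0. Lengths are in m, angles in rad, forces in N, time in s.
With the tool pointing down it reaches from about 0.425 to 0.925 m from the base axis. Payload 6.8 kg.
Tool frame: the origin (TCP) lies midway between the tips of the shut fingers; the grasp point (between the pads) lies 19 mm behind it; z points along the fingers, y is the direction in which the jaws open and shut (so a half turn about z gives the same grasp; the last joint's range is limited). The gripper opens to 85 mm and grips with 20 to 120 N. Pads are 22 mm wide; open, the fingers measure 114 mm over their backs; the gripper's body (76 mm by 85 mm) begins 54 mm behind the grasp point. The pads swing forward as they close: fully open they stand 13 mm farther back than shut.
Start: joints at [1.179, 0.477, 0.022, 1.555, -0.011, 1.109, -0.083], TCP at [0.189, -0.648, 0.231] pointing down, gripper open.
Joint ranges: [-2.96, 2.96], [-0.34, 2.1], [-1.41, 1.46], [0.24, 2.44], [-1.37, 4.51], [0.17, 1.92], [-2.96, 2.96]. Speed limits (rad/s): [2.39, 2.39, 3.14, 3.14, 3.14, 3.14, 3.14].

INTERFACE

Orientations are given as a unit quaternion [w, x, y, z].
In Python, from station import readout, eyes, ticket gives the robot as it stands. The module is installed in compiled form; this text tells all that it offers.
- The arm moves only by the shell command python3 -m crank 'ROWS' [FORCE]. ROWS is JSON, a list of rows, each an object of numbers: "jaw": the opening in per cent of the stroke, from 0 (shut) to 100 (fully open); "x", "y", "z": the shift along the tool's x, y, z in mm; "ax", "ay", "az": the turn, a rotation vector about the tool's x, y, z in degrees. In form: [{"jaw": .., "x": .., "y": .., "z": .., "ax": .., "ay": .., "az": ..}, ...]. A call has 1 to 12 rows; each row shifts and turns the commanded pose from where the row before left it, along the tool's axes as they then stand; what a row does not reach is not made up. A row lasts 1/8 s, in which the tool goes at most 62.5 mm and 10.7 degrees, less where a joint would pass 70% of its speed; a pose out of reach is approached as far as the arm can. A call with a gripper value outside its range is refused whole. The fingers move at their own pace and stop on an object; FORCE is the grip in N (left out, the last holds). Time passes only in rows, so rows that do not move let the fingers close. It gives the time, the measured TCP pose, the force and the opening at its end, in the units of the state.
- readout.get_obs(): the state, without advancing time (a new reading comes with each control period).
- eyes.read_camera(name): name is "side" or "top"; returns (picture, depth): 480x640x3 uint8, red, green, blue; 480x640 float32, m along the optical axis (not along the pixel's ray), 0 where there is no reading.
- eyes.calibration(name): a dict with "fx", "fy", "cx", "cy" (pixels), "k1" (the pictures are not rectified: a ray, as slopes to the right and down, at radius r is drawn at 1 + k1 r^2 times it, then the intrinsics apply), "R" (3x3) and "t" (3): a world point X has camera coordinates R X + t. Camera axes: x right, y down, z forward; pixel columns grow to the right and rows downward; lengths in m; the calibration is good to about 2 mm. A picture is of the moment at which its call begins. calibration takes no time and is no camera call.
- ticket.hand_in(): hands the job in, once; it reports no verdict.
The state is a dict: "t": time; "q": joint angles; "joint_vel": joint speeds; "joint_torque": joint torques, N m; "eef_pos": TCP position; "tool_rot": TCP orientation; "contact_force": force on the tool from outside, world axes, zero at the start; "torque": the same for the moment, N m; "gripper_width": opening from 0.0 (shut) to 1.0 (fully open).
Only numpy, scipy, OpenCV 4.12 (cv2) and the standard library are available. Lean on these libraries where they do the work, as an engineer would, in place of code of your own. Each camera call takes 0.05 s, during which the arm holds its last target. There are 200 camera calls.

## Working session

There is one attempt and no reset: what is moved stays moved. The work goes in short steps, Python scripts to look and compute and a shell command to move; the robot and the scene stay as the last step left them, time stands still between calls to the robot, and variables do not carry over. Pictures are saved under pics/ and viewed, about 8 in all and at most 12, crops included, and the job is handed in when it is done.

```bash
mkdir -p pics; python3 - <<'E'
from station import readout, eyes
import cv2,numpy as np
print(readout.get_obs())
for n in("side","top"):
    p,d=eyes.read_camera(n); cv2.imwrite(f"pics/{n}0.png",p[:,:,::-1]); np.savez(f"{n}0.npz",p=p,d=d)
    c=eyes.calibration(n);print(n,c, -np.array(c["R"]).T@np.array(c["t"]))
E
```

```text
{'t': 0.0, 'q': array([ 1.17889976,  0.47779486,  0.02232202,  1.556489  , -0.0115184 ,
        1.10932502, -0.08310321]), 'joint_vel': array([ 0.00028821, -0.00052305,  0.00100838, -0.0003101 ,  0.00078245,
        0.00190966,  0.00025026]), 'joint_torque': array([-8.34118055e-05, -5.96450758e+01,  1.60782259e+00, -2.81188881e+01,
        1.24867281e-02,  9.47058492e-03, -5.46988034e-06]), 'eef_pos': array([ 0.18882629, -0.64740286,  0.23031305]), 'tool_rot': array([-9.24786532e-04,  9.89947073e-01,  1.41435150e-01, -1.90990655e-04]), 'contact_force': array([ 0.09667613, -0.31470252, -0.55479299]), 'torque': array([-0.04353213,  0.01770146,  0.09412688]), 'gripper_width': 0.9988469514116496}
side {'fx': 498.8093586827722, 'fy': 498.8093586827722, 'cx': 324.2758785245252, 'cy': 239.8351487448776, 'k1': -0.10923031833769149, 'R': array([[ 0.85689935, -0.51512155, -0.01932072],
       [-0.34780425, -0.55009223, -0.75923036],
       [ 0.38046774,  0.65730383, -0.65053514]]), 't': array([-0.54121947,  0.22916914,  0.58450324])} [ 0.32109199 -0.53692587  0.54377532]
top {'fx': 502.4713548278696, 'fy': 502.4713548278696, 'cx': 321.4885910473105, 'cy': 232.02181383539582, 'k1': -0.0871398965130274, 'R': array([[ 9.33735652e-04, -9.99573195e-01, -2.91985759e-02],
       [-9.91136665e-01,  2.95376171e-03, -1.32813349e-01],
       [ 1.32842910e-01,  2.90637917e-02, -9.90710885e-01]]), 't': array([-0.10626858,  0.5686002 ,  0.7246836 ])} [ 0.46739066 -0.12896478  0.79036673]
```

View pics/top0.png

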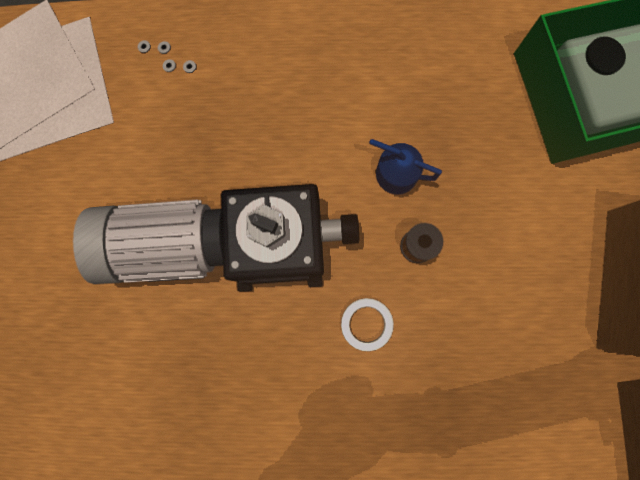

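View pics/side0.png

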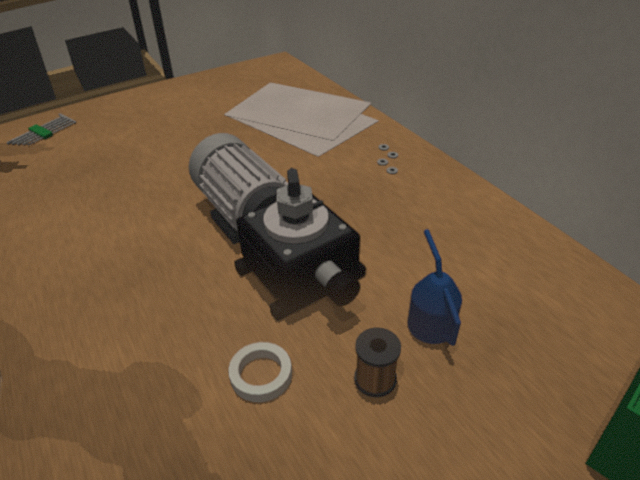

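The top view shows the pump at about (268,230), with the motor to the left (+y), the rib at about (267,202) and the adjuster nose pointing up-left. The oil can, filter and tape lie toward -y. Next I measure the pump.

```bash
cat > h.py <<'E'
import numpy as np,cv2
from station import eyes,readout
def proj(c,X):
    R,t=np.array(c["R"]),np.array(c["t"]); P=np.atleast_2d(X)@R.T+t; s=P[:,:2]/P[:,2:]
    s=s*(1+c["k1"]*(s**2).sum(1,keepdims=True)); return s*[c["fx"],c["fy"]]+[c["cx"],c["cy"]]
def plane(n,uv,z):
    c=eyes.calibration(n); K=np.array([[c["fx"],0,c["cx"]],[0,c["fy"],c["cy"]],[0,0,1.]])
    s=cv2.undistortPoints(np.float64(uv).reshape(-1,1,2),K,np.array([c["k1"],0,0,0.])).reshape(-1,2)
    R,t=np.array(c["R"]),np.array(c["t"]); o=-R.T@t; d=np.c_[s,np.ones(len(s))]@R
    return o+d*((z-o[2])/d[:,2])[:,None]
E
python3 - <<'E'
from h import *
T=np.load("top0.npz");p,d=T["p"],T["d"]
cv2.imwrite("pics/topcrop.png",cv2.resize(p[180:290,210:340,::-1],None,fx=6,fy=5.4545,interpolation=cv2.INTER_CUBIC)[:600])
S=np.load("side0.npz")["p"]
cv2.imwrite("pics/sidecrop.png",cv2.resize(S[160:290,225:375,::-1],None,fx=5,fy=4.6,interpolation=cv2.INTER_CUBIC)[:600])
# depth-based cloud for pump
c=eyes.calibration("top")
v,u=np.mgrid[180:290,215:330];uv=np.c_[u.ravel(),v.ravel()].astype(float)
K=np.array([[c["fx"],0,c["cx"]],[0,c["fy"],c["cy"]],[0,0,1.]])
s=cv2.undistortPoints(uv.reshape(-1,1,2),K,np.array([c["k1"],0,0,0.])).reshape(-1,2)
z=d[180:290,215:330].ravel();P=(np.c_[s,np.ones(len(s))]*z[:,None]-c["t"])@np.array(c["R"])
for a,b in((.095,.104),(.108,.116),(.117,.123),(.145,.156),(.17,.19)):
    m=(P[:,2]>a)&(P[:,2]<b);Q=P[m]
    if m.sum()<8: print(a,m.sum());continue
    r=cv2.minAreaRect(np.float32(Q[:,:2]*1000))
    (cx,cy),rad=cv2.minEnclosingCircle(np.float32(Q[:,:2]*1000))
    print(a,m.sum(),np.median(Q[:,2]),Q.mean(0),r,(cx,cy,rad))
g=cv2.cvtColor(p,cv2.COLOR_RGB2HSV)
m=((g[...,2]>120)&(g[...,1]<60)).astype(np.uint8); m[:, :225]=0;m[:,312:]=0;m[:185]=0;m[275:]=0
m=cv2.morphologyEx(m,cv2.MORPH_OPEN,np.ones((5,5)))
k=max(cv2.findContours(m,0,2)[0],key=cv2.contourArea).reshape(-1,2)
w=plane("top",k,.112)[:,:2]*1000
print("flange",cv2.minEnclosingCircle(np.float32(w)),cv2.fitEllipse(np.float32(w)))
E
```

```text
0.095 3571 0.0990661556582773 [ 0.55952059 -0.03482898  0.09895967] ((562.0888061523438, -29.943374633789062), (123.61518859863281, 146.16297912597656), 4.3805694580078125) (565.1995239257812, -35.15555953979492, 88.07099914550781)
0.108 2098 0.11121902416316623 [ 0.55905189 -0.03923307  0.11123379] ((563.31982421875, -36.03975296020508), (89.0489730834961, 89.98358154296875), 0.4121267795562744) (562.6198120117188, -36.08475112915039, 46.05238342285156)
0.117 41 0.11860000685389029 [ 0.60110403 -0.03373451  0.11873312] ((600.5097045898438, -33.314823150634766), (14.254924774169922, 5.853622913360596), 1.380577802658081) (600.58984375, -33.93799591064453, 7.34991979598999)
0.145 818 0.14975600970107292 [ 0.56086047 -0.03731028  0.14970459] ((562.6524658203125, -36.22456359863281), (54.57267761230469, 47.938419342041016), 63.275245666503906) (562.513671875, -36.102596282958984, 27.33669662475586)
0.17 324 0.18024448851248748 [ 0.5613344  -0.03819492  0.17995136] ((562.4317626953125, -36.23607635498047), (36.1533317565918, 14.078304290771484), 67.78804779052734) (562.1265869140625, -36.53681945800781, 18.48377799987793)
flange ((562.8116455078125, -35.86215591430664), 45.94801330566406) ((561.7969360351562, -36.14665603637695), (87.77721405029297, 91.48135375976562), 0.6553249955177307)
```

View pics/topcrop.png

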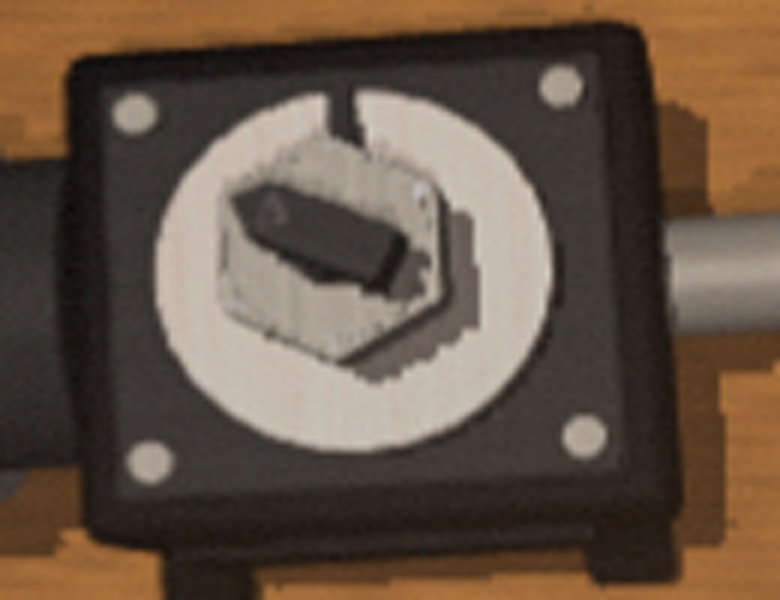

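The crop shows the flange with the rib at the top (340,110), the nut with a corner under the rib, and the nose at (235,195). I refine the yaw, cross-check with the side camera, and start moving.

```bash
python3 - <<'E'
from h import *
T=np.load("top0.npz");p=T["p"]
g=cv2.cvtColor(p,cv2.COLOR_RGB2GRAY)
# bolts
B=[]
for a,b in((135,113),(560,87),(150,462),(583,437)):
    u,v=210+a/6,180+b/5.4545;u0,v0=int(u)-6,int(v)-6
    w=g[v0:v0+13,u0:u0+13];m=(w>110);yy,xx=np.nonzero(m);B.append((u0+xx.mean(),v0+yy.mean()))
W=plane("top",B,.101)*1000;print(W.round(1),W.mean(0))
for i,j,o in((1,0,90),(3,2,90),(2,0,0),(3,1,0)):
    e=W[j]-W[i];print(np.degrees(np.arctan2(e[1],e[0]))-o)
S=np.load("side0.npz")["p"];h=cv2.cvtColor(S,cv2.COLOR_RGB2HSV)
m=((h[...,2]>110)&(h[...,1]<60)).astype(np.uint8);m[:200]=0;m[242:]=0;m[:,:262]=0;m[:,332:]=0
k=max(cv2.findContours(m,0,2)[0],key=cv2.contourArea).reshape(-1,2)
w=plane("side",k,.112)[:,:2]*1000
from scipy.optimize import least_squares
q=w[w[:,1]<-40] ; r=least_squares(lambda c:np.hypot(*(q-c).T)-46,[562,-36],loss="soft_l1");print("side flange",r.x,np.std(r.fun),len(q))
E
python3 -m crank '[{"jaw":100,"x":22,"y":-20},{"x":44,"y":-40},{"x":44,"y":-40},{"x":44,"y":-40},{"x":44,"y":-40},{"x":44,"y":-40},{"x":44,"y":-40},{"x":44,"y":-40},{"x":44,"y":-40},{"x":44,"y":-40},{"x":44,"y":-40},{"x":44,"y":-40}]' 40
```

```text
[[605.2  17.4 101. ]
 [611.8 -82.6 101. ]
 [515.4  11.4 101. ]
 [521.7 -88.8 101. ]] [563.55157355 -35.66660728 101.        ]
3.7677957847777748
3.613376326180088
3.779432482779259
3.9296602531620226
side flange [567.17615137 -31.63870341] 7.498149641075475 54schema error: expected keys jaw, x, y, z, ax, ay, az
```

```bash
python3 -m crank '[{"jaw":100,"x":22,"y":-20,"z":0,"ax":0,"ay":0,"az":0},{"jaw":100,"x":44,"y":-40,"z":0,"ax":0,"ay":0,"az":0},{"jaw":100,"x":44,"y":-40,"z":0,"ax":0,"ay":0,"az":0},{"jaw":100,"x":44,"y":-40,"z":0,"ax":0,"ay":0,"az":0},{"jaw":100,"x":44,"y":-40,"z":0,"ax":0,"ay":0,"az":0},{"jaw":100,"x":44,"y":-40,"z":0,"ax":0,"ay":0,"az":0},{"jaw":100,"x":44,"y":-40,"z":0,"ax":0,"ay":0,"az":0},{"jaw":100,"x":44,"y":-40,"z":0,"ax":0,"ay":0,"az":0},{"jaw":100,"x":44,"y":-40,"z":0,"ax":0,"ay":0,"az":0},{"jaw":100,"x":44,"y":-40,"z":0,"ax":0,"ay":0,"az":0},{"jaw":100,"x":44,"y":-40,"z":0,"ax":0,"ay":0,"az":0},{"jaw":100,"x":24,"y":-20,"z":0,"ax":0,"ay":0,"az":12}]' 40
cat > go.py <<'E'
# usage: go.py x y z(mm) yawY(deg): shift in tool axes to reach it (shift before turn)
import sys,numpy as np
from station import readout
from scipy.spatial.transform import Rotation as R
o=readout.get_obs();w=o["tool_rot"];r=R.from_quat(np.r_[w[1:],w[0]]);M=r.as_matrix()
p=o["eef_pos"]*1000;a=np.degrees(np.arctan2(M[1,1],M[0,1]))
print("t",round(o["t"],2),"tcp",p.round(1),"yawY",a.round(2),"q7",o["q"][6].round(2),"w",(o["gripper_width"]*85).round(1),"F",o["contact_force"].round(1),"T",o["torque"].round(2),"tilt",(M[:2,2]*57.3).round(2))
if len(sys.argv)>3:
    T=np.array(list(map(float,sys.argv[1:4])));print("shift",(M.T@(T-p)).round(1), "az",round(a-float(sys.argv[4]),1) if len(sys.argv)>4 else "")
E
python3 go.py 562.9 -36 200 -86.7
```

```text
t: 1.6
eef_pos: [0.5334, -0.0858, 0.2311]
tool_rot: [-0.001, 0.999, 0.048, 0.0]
contact_force: [-0.3, -0.9, 0.2]
gripper_width: 0.998Traceback (most recent call last):
  File "go.py", line 7, in <module>
    print("t",round(o["t"],2),"tcp",p.round(1),"yawY",a.round(2),"q7",o["q"][6].round(2),"w",(o["gripper_width"]*85).round(1),"F",o["contact_force"].round(1),"T",o["torque"].round(2),"tilt",(M[:2,2]*57.3).round(2))
                                                                                             ^^^^^^^^^^^^^^^^^^^^^^^^^^^^^
AttributeError: 'float' object has no attribute 'round'
```

```bash
sed -i 's/(o\["gripper_width"\]\*85).round(1)/round(float(o["gripper_width"])*85,1)/' go.py
python3 -m crank '[{"jaw":100,"x":0,"y":0,"z":0,"ax":0,"ay":0,"az":0},{"jaw":100,"x":0,"y":0,"z":0,"ax":0,"ay":0,"az":0}]' >/dev/null; python3 go.py 562.9 -36 195 -86.7
```

```text
t 1.85 tcp [531.7 -90.5 230.9] yawY -84.41 q7 -1.51 w 84.8 F [ 0.5 -0.2 -0.4] T [-0.05  0.06  0.02] tilt [-0.07 -0.03]
shift [ 36.4 -51.2  35.8] az 2.3
```

```bash
python3 -m crank '[{"jaw":100,"x":18,"y":-25,"z":0,"ax":0,"ay":0,"az":2},{"jaw":100,"x":18,"y":-26,"z":0,"ax":0,"ay":0,"az":0},{"jaw":100,"x":0,"y":0,"z":20,"ax":0,"ay":0,"az":0},{"jaw":100,"x":0,"y":0,"z":0,"ax":0,"ay":0,"az":0},{"jaw":100,"x":0,"y":0,"z":0,"ax":0,"ay":0,"az":0}]' >/dev/null; python3 go.py 562.9 -36 117 -86.7
python3 - <<'E'
from h import *
p,d=eyes.read_camera("side");cv2.imwrite("pics/side1.png",cv2.resize(p[120:290,200:400,::-1],None,fx=4,fy=3.5))
E
```

```text
t 2.48 tcp [564.  -37.5 211.7] yawY -86.58 q7 -1.66 w 84.7 F [-0.1 -0.1  0.4] T [ 0.03 -0.03 -0.02] tilt [ 0.   -0.03]
shift [-1.  -1.6 94.7] az 0.1
```

View pics/side1.png

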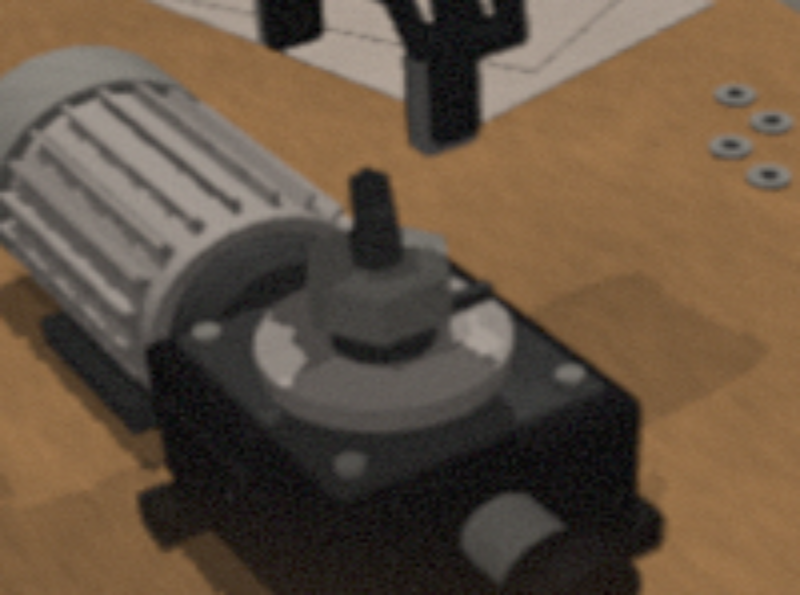

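The fingers straddle the head and nut from above (tips at about (290,40) and (440,140) in the crop). I descend and grip the nut.

```bash
python3 -m crank '[{"jaw":100,"x":-1,"y":-1.5,"z":40,"ax":0,"ay":0,"az":0},{"jaw":100,"x":0,"y":0,"z":40,"ax":0,"ay":0,"az":0},{"jaw":100,"x":0,"y":0,"z":13,"ax":0,"ay":0,"az":0},{"jaw":65,"x":0,"y":0,"z":0,"ax":0,"ay":0,"az":0},{"jaw":45,"x":0,"y":0,"z":0,"ax":0,"ay":0,"az":0},{"jaw":45,"x":0,"y":0,"z":0,"ax":0,"ay":0,"az":0},{"jaw":45,"x":0,"y":0,"z":0,"ax":0,"ay":0,"az":0},{"jaw":45,"x":0,"y":0,"z":0,"ax":0,"ay":0,"az":0}]' 40 >/dev/null; python3 go.py 562.9 -36 117 -86.7
```

```text
t 3.52 tcp [564.6 -35.7 120.4] yawY -86.52 q7 -1.71 w 47.2 F [-1.3 -2.6  6.1] T [-0.93  0.21  0.06] tilt [ 0.19 -0.1 ]
shift [-1.7  0.2  3.4] az 0.2
```

```bash
python3 -m crank '[{"jaw":45,"x":0,"y":0,"z":0,"ax":0,"ay":0,"az":0},{"jaw":45,"x":0,"y":0,"z":0,"ax":0,"ay":0,"az":-5},{"jaw":45,"x":0,"y":0,"z":0,"ax":0,"ay":0,"az":-5}]' 60 >/dev/null; python3 go.py 562.9 -36 117 -86.7
```

```text
t 3.9 tcp [564.6 -35.7 120.5] yawY -76.43 q7 -1.55 w 46.9 F [-1.8 -2.6  5.9] T [-0.82  0.29 -0.29] tilt [ 0.2  -0.09]
shift [-1.7 -0.1  3.5] az 10.3
```

```bash
python3 -m crank '[{"jaw":45,"x":-0.7,"y":0,"z":0,"ax":0,"ay":0,"az":-7},{"jaw":45,"x":-0.7,"y":0,"z":0,"ax":0,"ay":0,"az":-7},{"jaw":45,"x":0,"y":0,"z":0,"ax":0,"ay":0,"az":-7},{"jaw":45,"x":0,"y":0,"z":0,"ax":0,"ay":0,"az":-7},{"jaw":45,"x":0,"y":0,"z":0,"ax":0,"ay":0,"az":-7},{"jaw":45,"x":0,"y":0,"z":0,"ax":0,"ay":0,"az":-5},{"jaw":45,"x":0,"y":0,"z":0,"ax":0,"ay":0,"az":0}]' 60 >/dev/null; python3 go.py 562.9 -36 117 -36.7
```

```text
t 4.78 tcp [564.5 -35.6 120.5] yawY -36.55 q7 -0.94 w 46.9 F [ 4.1 -3.3  6.2] T [-0.62 -0.74  0.25] tilt [ 0.34 -0.04]
shift [-1.3 -1.1  3.5] az 0.2
```

```bash
python3 -m crank '[{"jaw":85,"x":0,"y":0,"z":0,"ax":0,"ay":0,"az":0},{"jaw":85,"x":0,"y":0,"z":0,"ax":0,"ay":0,"az":0},{"jaw":85,"x":0,"y":0,"z":0,"ax":0,"ay":0,"az":0},{"jaw":85,"x":0,"y":0,"z":-17,"ax":0,"ay":0,"az":-7},{"jaw":80,"x":0,"y":0,"z":-17,"ax":0,"ay":0,"az":-7.4},{"jaw":80,"x":0,"y":0,"z":0,"ax":0,"ay":0,"az":0},{"jaw":80,"x":0,"y":0,"z":0,"ax":0,"ay":0,"az":0}]' 40 >/dev/null; python3 go.py 564 -36 154 -22.2
```

```text
t 5.65 tcp [561.3 -34.9 151.6] yawY -22.24 q7 -0.7 w 68.0 F [ 0.   0.6 -0.4] T [ 0.01 -0.   -0.04] tilt [-0.06 -0.  ]
shift [ 0.   2.9 -2.4] az -0.0
```

```bash
python3 -m crank '[{"jaw":60,"x":0,"y":3,"z":-2.5,"ax":0,"ay":0,"az":0},{"jaw":40,"x":0,"y":0,"z":0,"ax":0,"ay":0,"az":0},{"jaw":10,"x":0,"y":0,"z":0,"ax":0,"ay":0,"az":0},{"jaw":10,"x":0,"y":0,"z":0,"ax":0,"ay":0,"az":0},{"jaw":10,"x":0,"y":0,"z":0,"ax":0,"ay":0,"az":0},{"jaw":10,"x":0,"y":0,"z":0,"ax":0,"ay":0,"az":0},{"jaw":10,"x":0,"y":0,"z":0,"ax":0,"ay":0,"az":0}]' 30 >/dev/null; python3 go.py 564 -36 154 -86.2
```

```text
t 6.53 tcp [564.5 -35.9 154.7] yawY -22.08 q7 -0.69 w 15.9 F [-0.6  0.2  0.1] T [ 0.06  0.12 -0.  ] tilt [-0.01  0.  ]
shift [-0.3 -0.4  0.7] az 64.1
```

```bash
python3 -m crank '[{"jaw":10,"x":0,"y":0,"z":0,"ax":0,"ay":0,"az":0},{"jaw":10,"x":0,"y":0,"z":0,"ax":0,"ay":0,"az":0},{"jaw":10,"x":0,"y":0,"z":0.1,"ax":0,"ay":0,"az":5},{"jaw":10,"x":0,"y":0,"z":0.2,"ax":0,"ay":0,"az":9},{"jaw":10,"x":0,"y":0,"z":0.2,"ax":0,"ay":0,"az":9},{"jaw":10,"x":0,"y":0,"z":0.2,"ax":0,"ay":0,"az":9},{"jaw":10,"x":0,"y":0,"z":0.2,"ax":0,"ay":0,"az":9},{"jaw":10,"x":0,"y":0,"z":0.2,"ax":0,"ay":0,"az":9},{"jaw":10,"x":0,"y":0,"z":0.2,"ax":0,"ay":0,"az":9},{"jaw":10,"x":0,"y":0,"z":0.1,"ax":0,"ay":0,"az":5},{"jaw":10,"x":0,"y":0,"z":0,"ax":0,"ay":0,"az":0},{"jaw":10,"x":0,"y":0,"z":0,"ax":0,"ay":0,"az":0}]' 30 >/dev/null; python3 go.py 564 -36 154 -86.2
```

```text
t 8.03 tcp [564.6 -35.8 153.4] yawY -85.98 q7 -1.69 w 15.9 F [-0.5  1.4  0.6] T [ 0.11  0.21 -0.01] tilt [-0.01  0.01]
shift [-0.6  0.1 -0.6] az 0.2
```

```bash
python3 -m crank '[{"jaw":50,"x":0,"y":0,"z":0,"ax":0,"ay":0,"az":0},{"jaw":60,"x":0,"y":0,"z":0,"ax":0,"ay":0,"az":0},{"jaw":70,"x":0,"y":0,"z":0,"ax":0,"ay":0,"az":0},{"jaw":70,"x":0,"y":0,"z":-30,"ax":0,"ay":0,"az":0},{"jaw":70,"x":0,"y":0,"z":-45,"ax":0,"ay":0,"az":0},{"jaw":70,"x":0,"y":50,"z":-15,"ax":0,"ay":0,"az":0},{"jaw":70,"x":0,"y":60,"z":0,"ax":0,"ay":0,"az":0},{"jaw":70,"x":0,"y":60,"z":0,"ax":0,"ay":0,"az":0},{"jaw":70,"x":0,"y":50,"z":0,"ax":0,"ay":0,"az":0},{"jaw":70,"x":0,"y":0,"z":0,"ax":0,"ay":0,"az":0},{"jaw":70,"x":0,"y":0,"z":0,"ax":0,"ay":0,"az":0}]' >/dev/null
cat > meas.py <<'E'
import sys
from h import *
n=sys.argv[1]
p,d=eyes.read_camera("top")
cv2.imwrite(f"pics/{n}.png",cv2.resize(p[180:290,210:340,::-1],None,fx=6,fy=5.4,interpolation=cv2.INTER_CUBIC))
c=eyes.calibration("top");v,u=np.mgrid[180:290,215:330];uv=np.c_[u.ravel(),v.ravel()].astype(float)
K=np.array([[c["fx"],0,c["cx"]],[0,c["fy"],c["cy"]],[0,0,1.]])
s=cv2.undistortPoints(uv.reshape(-1,1,2),K,np.array([c["k1"],0,0,0.])).reshape(-1,2)
z=d[180:290,215:330].ravel();P=(np.c_[s,np.ones(len(s))]*z[:,None]-c["t"])@np.array(c["R"])*1000
for k,a,b in(("flange",108,116),("rib",117,123),("nut",145,156),("head",168,190)):
    m=(P[:,2]>a)&(P[:,2]<b)&(np.hypot(P[:,0]-563,P[:,1]+36)<52);Q=P[m]
    if len(Q)<8: print(k,len(Q));continue
    r=cv2.minAreaRect(np.float32(Q[:,:2]));L=cv2.fitLine(np.float32(Q[:,:2]),cv2.DIST_L2,0,.01,.01).ravel()
    print(k,len(Q),np.median(Q[:,2]).round(1),Q.mean(0).round(1),np.round(r[0],1),np.round(r[1],1),"rect",round(r[2],1),"line",np.degrees(np.arctan2(L[1],L[0])).round(1))
E
python3 meas.py top2; python3 go.py 564.3 -36 235 83
```

```text
flange 2099 111.2 [559.3 -39.1 111.2] [563.2 -36. ] [89.1 90.1] rect 1.1 line -69.6
rib 40 118.6 [601.7 -33.7 118.8] [601.1 -33.4] [12.9  5.7] rect 1.3 line 7.2
nut 803 149.7 [561.3 -37.7 149.7] [562.4 -36.2] [54.4 47.9] rect 54.1 line -83.2
head 329 178.9 [560.  -36.7 178.5] [562.3 -36.2] [35.8 14.4] rect 3.0 line 4.1
t 9.45 tcp [ 579.9 -253.9  243.4] yawY -85.98 q7 -1.27 w 59.8 F [-0.  -0.2 -0.1] T [-0.01 -0.02 -0.01] tilt [0.01 0.05]
shift [  -0.3 -218.5    8.6] az -169.0
```

View pics/top2.png

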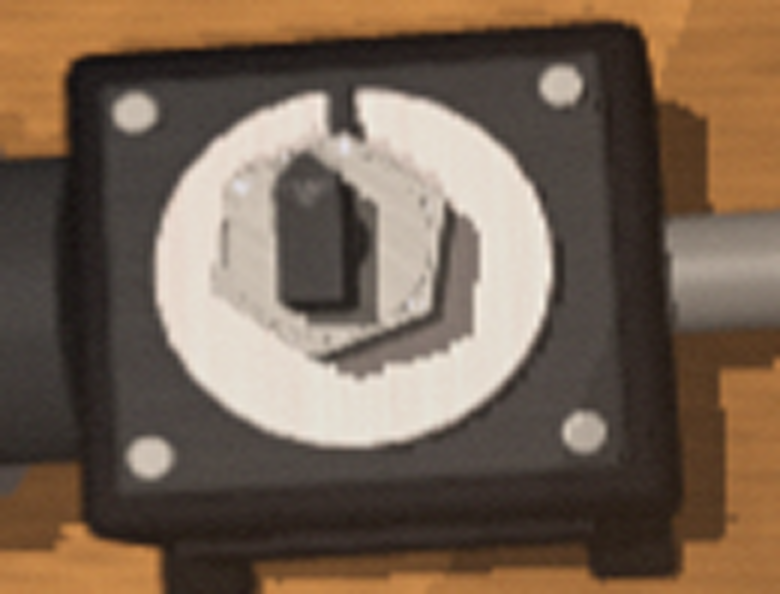

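Head axis is 4.1° against pump yaw 3.8° — aligned, nose at (303,155) pointing to the rib at (340,110) allowing for height parallax. Nut flats are now at 24° mod 60 (about 0.88 rad loose). I turn the hand for a long clockwise stroke.

```bash
python3 -m crank '[{"jaw":100,"x":0,"y":0,"z":0,"ax":0,"ay":0,"az":-10.5},{"jaw":100,"x":0,"y":0,"z":0,"ax":0,"ay":0,"az":-10.5},{"jaw":100,"x":0,"y":0,"z":0,"ax":0,"ay":0,"az":-10.5},{"jaw":100,"x":0,"y":0,"z":0,"ax":0,"ay":0,"az":-10.5},{"jaw":100,"x":0,"y":0,"z":0,"ax":0,"ay":0,"az":-10.5},{"jaw":100,"x":0,"y":0,"z":0,"ax":0,"ay":0,"az":-10.5},{"jaw":100,"x":0,"y":0,"z":0,"ax":0,"ay":0,"az":-10.5},{"jaw":100,"x":0,"y":0,"z":0,"ax":0,"ay":0,"az":-10.5},{"jaw":100,"x":0,"y":0,"z":0,"ax":0,"ay":0,"az":-10.5},{"jaw":100,"x":0,"y":0,"z":0,"ax":0,"ay":0,"az":-10.5},{"jaw":100,"x":0,"y":0,"z":0,"ax":0,"ay":0,"az":-10.5},{"jaw":100,"x":0,"y":0,"z":0,"ax":0,"ay":0,"az":-10.5}]' >/dev/null
python3 -m crank '[{"jaw":100,"x":0,"y":0,"z":0,"ax":0,"ay":0,"az":-10.5},{"jaw":100,"x":0,"y":0,"z":0,"ax":0,"ay":0,"az":-10.5},{"jaw":100,"x":0,"y":0,"z":0,"ax":0,"ay":0,"az":-10.5},{"jaw":100,"x":0,"y":0,"z":0,"ax":0,"ay":0,"az":-10.5},{"jaw":100,"x":0,"y":0,"z":0,"ax":0,"ay":0,"az":-2},{"jaw":100,"x":0,"y":0,"z":0,"ax":0,"ay":0,"az":0},{"jaw":100,"x":0,"y":0,"z":0,"ax":0,"ay":0,"az":0}]' >/dev/null;python3 go.py 564.3 -36 240 84.1
```

```text
t 11.82 tcp [ 579.8 -255.   243.6] yawY 83.84 q7 1.44 w 85.1 F [-0.1 -0.4  0.1] T [ 0.02 -0.01 -0.04] tilt [ 0.01 -0.01]
shift [ 38.9 216.1   3.5] az -0.3
```

```bash
python3 -m crank '[{"jaw":100,"x":5,"y":30,"z":0,"ax":0,"ay":0,"az":0},{"jaw":100,"x":9,"y":50,"z":0,"ax":0,"ay":0,"az":0},{"jaw":100,"x":9,"y":50,"z":0,"ax":0,"ay":0,"az":0},{"jaw":100,"x":9,"y":50,"z":0,"ax":0,"ay":0,"az":0},{"jaw":100,"x":7,"y":36,"z":0,"ax":0,"ay":0,"az":-0.3},{"jaw":100,"x":0,"y":0,"z":0,"ax":0,"ay":0,"az":0},{"jaw":100,"x":0,"y":0,"z":0,"ax":0,"ay":0,"az":0}]' >/dev/null;python3 go.py 564.3 -36 118 84.1
```

```text
t 12.7 tcp [563.9 -37.3 243.4] yawY 84.14 q7 1.1 w 85.1 F [-0.1 -0.4 -0.4] T [-0.02 -0.05  0.01] tilt [ 0.   -0.05]
shift [ -0.3   1.4 125.4] az 0.0
```

```bash
python3 -m crank '[{"jaw":100,"x":0,"y":1.4,"z":30,"ax":0,"ay":0,"az":0},{"jaw":100,"x":0,"y":0,"z":45,"ax":0,"ay":0,"az":0},{"jaw":100,"x":0,"y":0,"z":40,"ax":0,"ay":0,"az":0},{"jaw":100,"x":0,"y":0,"z":9,"ax":0,"ay":0,"az":0},{"jaw":65,"x":0,"y":0,"z":0,"ax":0,"ay":0,"az":0},{"jaw":45,"x":0,"y":0,"z":0,"ax":0,"ay":0,"az":0},{"jaw":45,"x":0,"y":0,"z":0,"ax":0,"ay":0,"az":0},{"jaw":45,"x":0,"y":0,"z":0,"ax":0,"ay":0,"az":0},{"jaw":45,"x":0,"y":0,"z":0,"ax":0,"ay":0,"az":0},{"jaw":45,"x":0,"y":0,"z":0,"ax":0,"ay":0,"az":0}]' 60 >/dev/null;python3 go.py
python3 -m crank '[{"jaw":45,"x":0,"y":0,"z":0,"ax":0,"ay":0,"az":7},{"jaw":45,"x":0,"y":0,"z":0,"ax":0,"ay":0,"az":7},{"jaw":45,"x":0,"y":0,"z":0,"ax":0,"ay":0,"az":7},{"jaw":45,"x":0,"y":0,"z":0,"ax":0,"ay":0,"az":7}]' 60 >/dev/null;python3 go.py
```

```text
t 13.95 tcp [565.2 -35.8 121.5] yawY 84.16 q7 0.97 w 47.1 F [-1.2 -1.9  6.8] T [-0.54  0.3  -0.14] tilt [ 0.17 -0.08]
t 14.45 tcp [565.  -36.1 121.5] yawY 55.99 q7 0.55 w 46.5 F [-1.6 -2.3  5.7] T [-0.74  0.43  0.29] tilt [ 0.16 -0.12]
```

```bash
python3 -m crank '[{"jaw":45,"x":0,"y":0,"z":0,"ax":0,"ay":0,"az":7},{"jaw":45,"x":0,"y":0,"z":0,"ax":0,"ay":0,"az":7},{"jaw":45,"x":0,"y":0,"z":0,"ax":0,"ay":0,"az":7}]' >/dev/null;python3 go.py
python3 -m crank '[{"jaw":45,"x":0,"y":0,"z":0,"ax":0,"ay":0,"az":7},{"jaw":45,"x":0,"y":0,"z":0,"ax":0,"ay":0,"az":7},{"jaw":45,"x":0,"y":0,"z":0,"ax":0,"ay":0,"az":7}]' >/dev/null;python3 go.py
python3 -m crank '[{"jaw":45,"x":0,"y":0,"z":0,"ax":0,"ay":0,"az":7},{"jaw":45,"x":0,"y":0,"z":0,"ax":0,"ay":0,"az":7},{"jaw":45,"x":0,"y":0,"z":0,"ax":0,"ay":0,"az":7}]' >/dev/null;python3 go.py
```

```text
t 14.82 tcp [564.8 -36.2 121.4] yawY 34.98 q7 0.23 w 46.8 F [-2.  -2.7  6.8] T [-0.85  0.68  0.34] tilt [ 0.14 -0.13]
t 15.2 tcp [564.6 -36.3 121.4] yawY 13.99 q7 -0.09 w 47.1 F [-1.7 -3.2  7.6] T [-0.83  0.84  0.37] tilt [ 0.11 -0.13]
t 15.57 tcp [564.4 -36.3 121.4] yawY -6.97 q7 -0.41 w 46.8 F [-3.3 -3.6  8. ] T [-0.7   1.11  0.64] tilt [ 0.08 -0.13]
```

```bash
python3 -m crank '[{"jaw":45,"x":0,"y":0,"z":0,"ax":0,"ay":0,"az":7},{"jaw":45,"x":0,"y":0,"z":0,"ax":0,"ay":0,"az":7},{"jaw":45,"x":0,"y":0,"z":0,"ax":0,"ay":0,"az":0}]' 80 >/dev/null;python3 go.py
python3 -m crank '[{"jaw":45,"x":0,"y":0,"z":0,"ax":0,"ay":0,"az":7},{"jaw":45,"x":0,"y":0,"z":0,"ax":0,"ay":0,"az":7},{"jaw":45,"x":0,"y":0,"z":0,"ax":0,"ay":0,"az":0}]' >/dev/null;python3 go.py
```

```text
t 15.95 tcp [564.2 -36.3 121.5] yawY -20.89 q7 -0.63 w 46.5 F [-3.6 -2.5  9.6] T [-0.61  1.25  0.04] tilt [ 0.06 -0.12]
t 16.32 tcp [564.1 -36.2 121.5] yawY -34.87 q7 -0.84 w 46.5 F [-4.6 -3.  10.7] T [-0.51  1.29  0.24] tilt [ 0.05 -0.11]
```

```bash
python3 -m crank '[{"jaw":45,"x":0,"y":0,"z":0,"ax":0,"ay":0,"az":6},{"jaw":45,"x":0,"y":0,"z":0,"ax":0,"ay":0,"az":6}]' >/dev/null;python3 go.py
python3 -m crank '[{"jaw":45,"x":0,"y":0,"z":0,"ax":0,"ay":0,"az":6}]' >/dev/null;python3 go.py;python3 -m crank '[{"jaw":45,"x":0,"y":0,"z":0,"ax":0,"ay":0,"az":6}]' >/dev/null;python3 go.py
```

```text
t 16.57 tcp [563.9 -36.2 121.5] yawY -46.89 q7 -1.03 w 46.2 F [-4.  -4.5 10.4] T [-0.45  1.33  0.94] tilt [ 0.04 -0.11]
t 16.7 tcp [563.9 -36.1 121.5] yawY -52.88 q7 -1.12 w 46.7 F [-5.4 -3.  10. ] T [-0.4   1.36  0.92] tilt [ 0.04 -0.11]
t 16.82 tcp [563.9 -36.  121.5] yawY -58.86 q7 -1.21 w 46.3 F [-5.7 -3.9 10.8] T [-0.4   1.35  1.02] tilt [ 0.04 -0.1 ]
```

Moving torque is about 1.0 N·m against 0.3 N·m drag, so it is firm. I release, back off and check.

```bash
python3 -m crank '[{"jaw":85,"x":0,"y":0,"z":0,"ax":0,"ay":0,"az":0},{"jaw":100,"x":0,"y":0,"z":0,"ax":0,"ay":0,"az":0},{"jaw":100,"x":0,"y":0,"z":0,"ax":0,"ay":0,"az":0},{"jaw":100,"x":0,"y":0,"z":-30,"ax":0,"ay":0,"az":0},{"jaw":100,"x":0,"y":0,"z":-50,"ax":0,"ay":0,"az":0},{"jaw":100,"x":0,"y":0,"z":-40,"ax":0,"ay":0,"az":0},{"jaw":100,"x":-25,"y":43,"z":0,"ax":0,"ay":0,"az":0},{"jaw":100,"x":-25,"y":43,"z":0,"ax":0,"ay":0,"az":0},{"jaw":100,"x":-25,"y":43,"z":0,"ax":0,"ay":0,"az":0},{"jaw":100,"x":-25,"y":43,"z":0,"ax":0,"ay":0,"az":0},{"jaw":100,"x":0,"y":0,"z":0,"ax":0,"ay":0,"az":0},{"jaw":100,"x":0,"y":0,"z":0,"ax":0,"ay":0,"az":0}]' >/dev/null;python3 go.py;python3 meas.py top3
```

```text
t 18.32 tcp [ 567.6 -233.4  239.1] yawY -58.76 q7 -0.8 w 84.8 F [-1.1 -0.1 -0. ] T [0.09 0.02 0.01] tilt [-0.01  0.06]
flange 2088 111.2 [559.2 -39.4 111.2] [563.2 -36.2] [89.  90.1] rect 1.8 line -72.0
rib 45 118.8 [600.4 -33.9 118.8] [599.8 -33.4] [16.   5.6] rect 1.5 line 5.5
nut 805 149.7 [561.3 -37.8 149.7] [562.5 -35.9] [48.6 53.6] rect 51.1 line -82.9
head 329 179.0 [560.2 -36.7 178.5] [562.  -36.2] [35.2 14.2] rect 3.4 line 3.5
```

View pics/top3.png

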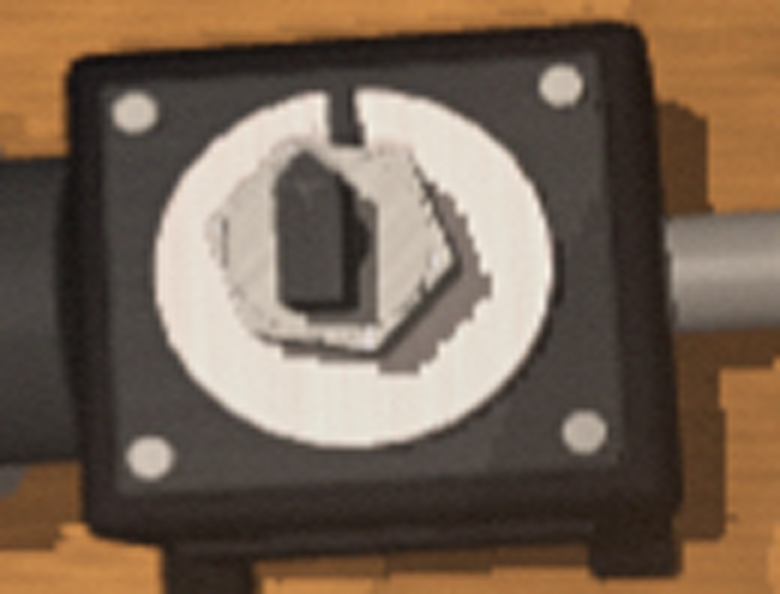

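The nose at (303,155) still lines up with the rib (340,110). The nut sprang back about 50° on release, to where its wind-up roughly equals the 0.3 N·m drag. I check that it is at rest and that nothing else moved.

```bash
python3 -m crank '[{"jaw":100,"x":0,"y":0,"z":0,"ax":0,"ay":0,"az":0},{"jaw":100,"x":0,"y":0,"z":0,"ax":0,"ay":0,"az":0},{"jaw":100,"x":0,"y":0,"z":0,"ax":0,"ay":0,"az":0},{"jaw":100,"x":0,"y":0,"z":0,"ax":0,"ay":0,"az":0},{"jaw":100,"x":0,"y":0,"z":0,"ax":0,"ay":0,"az":0},{"jaw":100,"x":0,"y":0,"z":0,"ax":0,"ay":0,"az":0},{"jaw":100,"x":0,"y":0,"z":0,"ax":0,"ay":0,"az":0},{"jaw":100,"x":0,"y":0,"z":0,"ax":0,"ay":0,"az":0}]' >/dev/null;python3 meas.py top4
python3 - <<'E'
from h import *
a=np.load("side0.npz")["p"];b,_=eyes.read_camera("side")
for n,(r0,r1,c0,c1) in dict(can=(230,350,405,465),filt=(325,400,350,405),tape=(340,405,225,295)).items():
    print(n,cv2.phaseCorrelate(np.float32(cv2.cvtColor(a,7)[r0:r1,c0:c1]),np.float32(cv2.cvtColor(b,7)[r0:r1,c0:c1])))
E
```

```text
flange 2089 111.3 [559.  -39.3 111.3] [563.3 -36.1] [89.4 90.2] rect 2.3 line -70.4
rib 48 118.7 [600.5 -33.6 118.8] [599.8 -33.3] [15.5  5.6] rect 0.9 line 6.5
nut 807 149.8 [561.3 -37.8 149.7] [562.5 -36.1] [54.1 48.1] rect 81.0 line -82.7
head 327 179.0 [560.1 -36.7 178.5] [562.1 -36.2] [35.3 14.2] rect 3.3 line 3.5
can ((0.07740279093508562, -0.005852074872592539), 0.971307344701555)
filt ((-0.021862276105661493, 0.4918918652077906), 0.7724436988830566)
tape ((0.019162074686747133, -0.006277178572659636), 0.9494355433149102)
```

The nut and adjuster are at rest and the neighbours have not moved. My estimate of the remaining wind-up (about 0.3, needed 0.2) rests on a fitted contact angle, so I regrip once to feel it and release without load.

```bash
python3 -m crank '[{"jaw":100,"x":25,"y":-43,"z":0,"ax":0,"ay":0,"az":0},{"jaw":100,"x":25,"y":-43,"z":0,"ax":0,"ay":0,"az":0},{"jaw":100,"x":25,"y":-43,"z":0,"ax":0,"ay":0,"az":0},{"jaw":100,"x":25,"y":-43,"z":0,"ax":0,"ay":0,"az":0},{"jaw":100,"x":0,"y":0,"z":0,"ax":0,"ay":0,"az":10.1},{"jaw":100,"x":0,"y":0,"z":0,"ax":0,"ay":0,"az":0},{"jaw":100,"x":0,"y":0,"z":0,"ax":0,"ay":0,"az":0}]' >/dev/null;python3 go.py 564.4 -36 120 -68.9
```

```text
t 20.35 tcp [563.9 -36.1 239.4] yawY -68.78 q7 -1.32 w 85.1 F [-0.1  0.6 -0.4] T [-0.    0.01 -0.03] tilt [-0.   -0.02]
shift [5.000e-01 1.000e-01 1.194e+02] az 0.1
```

```bash
python3 -m crank '[{"jaw":100,"x":0,"y":0,"z":35,"ax":0,"ay":0,"az":0},{"jaw":100,"x":0,"y":0,"z":45,"ax":0,"ay":0,"az":0},{"jaw":100,"x":0,"y":0,"z":39,"ax":0,"ay":0,"az":0},{"jaw":65,"x":0,"y":0,"z":0,"ax":0,"ay":0,"az":0},{"jaw":45,"x":0,"y":0,"z":0,"ax":0,"ay":0,"az":0},{"jaw":45,"x":0,"y":0,"z":0,"ax":0,"ay":0,"az":0},{"jaw":45,"x":0,"y":0,"z":0,"ax":0,"ay":0,"az":0},{"jaw":45,"x":0,"y":0,"z":0,"ax":0,"ay":0,"az":0},{"jaw":45,"x":0,"y":0,"z":0,"ax":0,"ay":0,"az":0}]' 60 >/dev/null;python3 go.py
for i in 1 ; do :; done
python3 -m crank '[{"jaw":45,"x":0,"y":0,"z":0,"ax":0,"ay":0,"az":2},{"jaw":45,"x":0,"y":0,"z":0,"ax":0,"ay":0,"az":2},{"jaw":45,"x":0,"y":0,"z":0,"ax":0,"ay":0,"az":2}]' >/dev/null;python3 go.py
python3 -m crank '[{"jaw":45,"x":0,"y":0,"z":0,"ax":0,"ay":0,"az":2},{"jaw":45,"x":0,"y":0,"z":0,"ax":0,"ay":0,"az":2}]' >/dev/null;python3 go.py
python3 -m crank '[{"jaw":45,"x":0,"y":0,"z":0,"ax":0,"ay":0,"az":2},{"jaw":45,"x":0,"y":0,"z":0,"ax":0,"ay":0,"az":2}]' >/dev/null;python3 go.py
```

```text
t 21.48 tcp [565.1 -35.4 122.3] yawY -68.87 q7 -1.37 w 46.8 F [-1.4 -0.5  8. ] T [-0.04  0.4   0.16] tilt [ 0.18 -0.03]
t 21.85 tcp [565.1 -35.5 122.3] yawY -74.87 q7 -1.46 w 46.9 F [-1.6 -1.7  7.1] T [-0.19  0.38  0.64] tilt [ 0.18 -0.05]
t 22.1 tcp [565.2 -35.5 122.3] yawY -78.87 q7 -1.52 w 46.7 F [-1.3 -2.   6.2] T [-0.16  0.38  0.71] tilt [ 0.18 -0.05]
t 22.35 tcp [565.1 -35.6 122.3] yawY -82.86 q7 -1.58 w 46.4 F [-2.3 -2.1  5.8] T [-0.27  0.26  0.71] tilt [ 0.18 -0.06]
```

Felt: 0.64 N·m moving, 6° beyond the rest position, so about 0.29 above the drag where it rested. I ease back most of the extra turn so it is not sprung, then release.

```bash
python3 -m crank '[{"jaw":45,"x":0,"y":0,"z":0,"ax":0,"ay":0,"az":-3},{"jaw":45,"x":0,"y":0,"z":0,"ax":0,"ay":0,"az":-3},{"jaw":45,"x":0,"y":0,"z":0,"ax":0,"ay":0,"az":-3},{"jaw":45,"x":0,"y":0,"z":0,"ax":0,"ay":0,"az":0}]' >/dev/null; python3 go.py
python3 -m crank '[{"jaw":70,"x":0,"y":0,"z":0,"ax":0,"ay":0,"az":0},{"jaw":100,"x":0,"y":0,"z":0,"ax":0,"ay":0,"az":0},{"jaw":100,"x":0,"y":0,"z":0,"ax":0,"ay":0,"az":0},{"jaw":100,"x":0,"y":0,"z":-30,"ax":0,"ay":0,"az":0},{"jaw":100,"x":0,"y":0,"z":-50,"ax":0,"ay":0,"az":0},{"jaw":100,"x":0,"y":0,"z":-40,"ax":0,"ay":0,"az":0},{"jaw":100,"x":-12,"y":48,"z":0,"ax":0,"ay":0,"az":0},{"jaw":100,"x":-12,"y":48,"z":0,"ax":0,"ay":0,"az":0},{"jaw":100,"x":-12,"y":48,"z":0,"ax":0,"ay":0,"az":0},{"jaw":100,"x":-12,"y":48,"z":0,"ax":0,"ay":0,"az":0},{"jaw":100,"x":0,"y":0,"z":0,"ax":0,"ay":0,"az":0},{"jaw":100,"x":0,"y":0,"z":0,"ax":0,"ay":0,"az":0}]' >/dev/null;python3 go.py;python3 meas.py top5
```

```text
t 22.85 tcp [565.1 -35.5 122.3] yawY -73.8 q7 -1.45 w 46.7 F [-1.4 -0.9  7.3] T [-0.12  0.4   0.56] tilt [ 0.18 -0.04]
t 24.35 tcp [ 571.1 -232.3  240.1] yawY -73.88 q7 -1.05 w 85.4 F [-0.5  0.6 -0. ] T [ 0.06  0.02 -0.06] tilt [-0.02  0.05]
flange 2090 111.3 [559.1 -39.3 111.2] [563.3 -36.2] [89. 90.] rect 1.0 line -72.4
rib 49 118.7 [600.4 -33.7 118.5] [600.  -33.4] [15.6  5.8] rect 2.0 line 8.3
nut 808 149.8 [561.4 -37.7 149.7] [562.4 -36. ] [53.7 48.1] rect 16.4 line -79.4
head 327 179.1 [560.2 -36.8 178.7] [562.1 -36.3] [35.4 14.2] rect 3.3 line 3.6
```

```bash
python3 -c "
from station import ticket;print(ticket.hand_in())"
```

```text
the job is handed in; nothing more can be done
None
```

The job is done and handed in at about 24 s of the 67 s allowed. I loosened the locknut about 50° (0.88 rad) and turned the adjuster about 64° clockwise until its nose was in line with the rib. I then tightened the nut again and withdrew the open gripper, touching nothing.

- **Alignment:** the last image gives the head axis at 3.3 to 3.6°, against a pump and rib direction of 3.8° taken from the four bolts. A direct line fit on the few rib pixels was too noisy to use.
- **Tightness:** on the first release the nut sprang back about 50°. I regripped it and felt about 0.29 N·m above the drag, where 0.2 is needed. I then turned it about 5° tighter and let go without load. It stayed there, at an estimated 0.33 N·m above the drag. The washer force itself cannot be read.
- **Surroundings:** before that regrip, the can and tape showed no shift in the side view. The filter comparison gave a weak 0.5 px, which I took to be a lighting or shadow change. I did not repeat this check afterwards.
- **A check that failed:** the side-camera fit of the flange centre was poor, so I discarded it. I placed the axis from the top view, and gripping the nut put it within about 2 mm of that.

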